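Set the slide-copying exposure timer and start it

TASK

Set the exposure timer for the next slide copy: with the gripper shut or the outside of a finger, push the upright steel peg on the black dial round clockwise until the white index line lines up with the black line on the steel preset tab at the edge of the scale, to well within half a scale division. Then press the round start key fully down, let it come back up, and move clear. Only push the peg, never take it between the fingers, and leave the preset tab and everything else on the table where it is.

Things in the scene. Friction and masses are not known exactly. Their poses are not given: they have to be found in the camera images.
- timer: Exposure timer: a flat grey case 180 x 270 mm, top 45 mm above the table, screwed down. Origin at the centre of its underside; x away from the robot and y to the robot's left along its long side, at yaw 0. On its +y half a round white scale plate, 164 mm across, top 48 mm above the table, with 48 black division lines 7.5 degrees (about 8 mm) apart; in its middle the black dial.
- dial_axis (a point): On the upright turning axis of the black dial (116 mm across), level with the dial's flat top, 60 mm above the table. Axes as timer's: y points away from the start key. A steel cap of 10 mm radius stands 3 mm above the dial at the axis.
- dial (a joint): Angle of the black dial, rad, growing clockwise as seen from above, from -0.9 to 2.9 between end stops. At 0 the index line points along dial_axis's +y. The dial turns with light even friction (about 2 N at the peg) and stays where it is left.
- index_tip (a point): Outer end of the white index line (4 mm wide, 34 mm long, radial) on the dial, at the dial's rim 58 mm from the axis, on the dial's top.
- peg_top (a point): Centre of the top of the upright steel push peg on the dial: 14 mm diameter, 30 mm tall above the dial's flat top, 40 mm from the axis, exactly opposite the index line.
- tab (a joint): Angle of the steel preset tab, rad, on the same scale as the dial: when the dial's angle equals the tab's, the index lines up. The tab is stiff and is already set; it must not be moved.
- target_tip (a point): Where the black line (3 mm wide) on the steel preset tab meets the dial's rim: 58 mm from the axis, level with the dial's top; the end of the index line must come to this point. The tab: flat, pointed, 24 mm wide, on the scale plate 61 to 87 mm from the axis, nose to the dial, top 53 mm above the table.
- key_top (a point): Centre of the top of the round white start key, 36 mm diameter, on the right half of the timer case as seen from the robot (at yaw 0), 125 mm from the dial's axis; pressed straight down, 6 mm travel against a spring, about 5 N at the bottom; it springs back.
- key (a joint): How far the start key is pressed, m: 0 up, 0.006 fully down.
- tank: Bystander: open steel film tank, 90 mm diameter, 105 mm tall, standing beside the timer; origin at the centre of its underside.
- funnel: Bystander: white plastic funnel hanging by its rim in the mouth of the tank, rim 93 mm across, its top 111 mm above the table; origin at the lower end of its stem.
- slidebox_a: Bystander: blue slide box 64 x 112 x 52 mm tall; origin at the centre of its underside.
- slidebox_b: Bystander: second blue slide box, the same; origin at the centre of its underside.
- hood: Bystander: brass lens hood, an open ring 62 mm across at the top and 30 mm tall; origin at the centre of its underside.
- beaker: Bystander: clear glass beaker 72 mm diameter, 70 mm tall; origin at the centre of its underside.
- loupe: Bystander: black and clear slide loupe standing upright, 44 mm diameter, 48 mm tall; origin at the centre of its underside.

How it is judged:
On the way, in this order (a step that is already met when the one before it is completed fails the run):
1. the index line is brought to the preset tab's line and left there, with the start key still up (horizontal distance between index_tip and target_tip below 0.0035 m and velocity of joint dial between -0.05 and 0.05 rad/s and value of joint key below 0.002 m), for 0.3 s.
2. the start key is pressed fully down with the dial still set (value of joint key above 0.0048 m and horizontal distance between index_tip and target_tip below 0.0035 m), for 0.05 s.
At the end, for the whole second after the job is handed in: The end of the index line is within 3.5 mm (less than half a scale division) of the preset tab's line, the dial is at rest, the start key has been pressed at least 4.8 of its 6 mm after the dial was set and is up again (within 1.5 mm), and everything else stands still (horizontal distance between index_tip and target_tip below 0.0035 m and value of joint key below 0.0015 m and velocity of joint dial between -0.05 and 0.05 rad/s and linear speed of each of tank, funnel, slidebox_a, slidebox_b, hood, beaker, loupe below 0.02 m/s); the robot touches nothing.
It fails at once if the peg is taken between the fingers (the grasp point comes within 10 mm of the peg's axis, lower than 14 mm above its top) (horizontal distance between the grasp point and peg_top below 0.01 m and z of the grasp point in the frame of dial_axis below 0.044 m).
It fails at once if the preset tab is moved more than 2.5 mm (distance of target_tip from where it was at the start of the episode above 0.0025 m).
It fails at once if a bystander is lifted, carried or pushed more than 15 mm (distance of any of tank, funnel, slidebox_a, slidebox_b, hood, beaker, loupe from where it was at the start of the episode above 0.015 m).
It fails at once if a bystander is tipped by more than 0.4 rad (angle between any of tank, funnel, slidebox_a, slidebox_b, hood, beaker, loupe's own z axis and vertical above 0.4 rad).
It also fails if it takes over 54 s, if anything falls off the work surface, if the arm or the gripper's body presses on something with over 40 N, if the wrist force passes 120 N, or if a joint passes its speed limit or range.

ROBOT

A 7-joint arm with a two-finger parallel gripper is mounted at the origin on the work surface. World frame = base frame: x ahead of the robot, y to its left, z up, the work surface at z = 0. Lengths are in m, angles in rad, forces in N, time in s.
With the tool pointing down it reaches from about 0.375 to 0.925 m from the base axis. Payload 3.1 kg.
Tool frame: the origin (TCP) lies between the finger pads; the fingertips stand 19 mm ahead of it and the grasp point (between the pads) is the TCP; z points along the fingers, y is the direction in which the jaws open and shut (so a half turn about z gives the same grasp; the last joint's range is limited). The gripper opens to 85 mm and grips with 20 to 120 N. Pads are 22 mm wide; open, the fingers measure 114 mm over their backs; the gripper's body (76 mm by 85 mm) begins 54 mm behind the grasp point. The pads swing forward as they close: fully open they stand 13 mm farther back than shut.
Start: joints at [-0.098, 0.383, 0.044, 1.598, -0.018, 1.161, -0.05], TCP at [0.65, 0, 0.25] pointing down, gripper open.
Joint ranges: [-2.61, 2.61], [-0.41, 2.15], [-1.48, 1.57], [0, 2.5], [-1.57, 4.71], [0.05, 1.97], [-2.85, 2.85]. Speed limits (rad/s): [2.79, 2.79, 3.14, 3.14, 3.14, 3.14, 3.14].

INTERFACE

Orientations are given as a unit quaternion [x, y, z, w].
In Python, from bench import move_ptp, movel, move_j, move_gripper, pause, inverse_kinematics, read_camera, camera_params, MotionError, sign_off, look_for, tip_of, read_time_s, read_qpos, read_joint_vel, read_effort, read_eef_pos, read_tcp_rot, read_ft_force, read_ft_torque, read_finger_gap gives the robot as it stands. Calls block until the motion is done:
- move_ptp(position, orientation): joint-space move of the TCP to a pose.
- movel(position, orientation=None, speed=0.15): straight line of the TCP; orientation=None keeps the orientation; speed is the mean speed in m/s.
- move_j(angles): joint-space move.
- move_gripper(opening, effort=None): finger opening in m; effort is the grip in N (None keeps the last); returns when the fingers have stopped.
- pause(seconds).
- inverse_kinematics(position, orientation): joint angles nearest the present ones, or None.
- read_camera(name): name is "scene" or "side" or "wrist"; returns the picture (384x512x3 uint8, red, green, blue); there is no depth.
- camera_params(name): a dict with "K" (3x3 intrinsics, pixels), "camera_from_world" (4x4, takes a point from world to camera coordinates). Camera axes: x right, y down, z forward; pixel columns grow to the right and rows downward; lengths in m; the calibration is good to about 2 mm. A picture is of the moment at which its call begins: read the wrist's pose just before it. camera_params takes no time and is no camera call; for the wrist camera it gives the pose at the moment of the call.
A pose or a line that the arm cannot do raises MotionError and nothing moves.
- sign_off(): hands the job in, once; it reports no verdict.
Trained networks look in the newest picture that a camera, given by its name, has taken for a name from the list of things; names that differ only in an ending like _2 or _b are one class to them, and where a whole thing is asked for, a point or a joint stands for the part that bears it (a point fixed in the world has none). Each returns a list of dicts, best first, with "confidence" (0 to 1); they miss things now and then, are a little off and sometimes report something else, mostly with a low value. They report only what shows in the picture. A call takes as long as a camera call.
- look_for(camera, name): "at" ([column, row] in pixels, amid what is visible of it).
- tip_of(camera, name): "at" ([column, row] in pixels: a listed point, or the origin of a listed thing).
Readings, each from a call of its own:
- read_time_s(): time.
- read_qpos(): joint angles.
- read_joint_vel(): joint speeds.
- read_effort(): joint torques, N m.
- read_eef_pos(): TCP position.
- read_tcp_rot(): TCP orientation.
- read_ft_force(): force on the tool from outside, world axes, zero at the start.
- read_ft_torque(): the same for the moment, N m.
- read_finger_gap(): finger opening in m.
Only numpy, scipy, OpenCV 4.12 (cv2) and the standard library are available. Lean on these libraries where they do the work, as an engineer would, in place of code of your own. Each camera call takes 0.05 s, during which the arm holds its last target.

## Working session

There is one attempt and no reset: what is moved stays moved. The work goes in short steps, each a Python script; the robot and the scene stay as the last script left them, time stands still between calls to the robot, and variables do not carry over. Pictures are saved under pics/ and viewed, and the job is handed in when it is done.

```bash
mkdir -p pics; ls
cat > h.py <<'E'
import numpy as np, cv2, json
from bench import *
def snap(cam,fn=None):
    P=camera_params(cam); im=read_camera(cam)
    if fn: cv2.imwrite('pics/'+fn,im[:,:,::-1])
    return im,P
def ray(P,px):
    K=np.array(P["K"]);T=np.array(P["camera_from_world"]);R=T[:3,:3];t=T[:3,3]
    d=R.T@np.linalg.solve(K,[px[0],px[1],1.]);o=-R.T@t
    return o,d
def at_z(P,px,z):
    o,d=ray(P,px);return o+d*(z-o[2])/d[2]
def proj(P,p):
    K=np.array(P["K"]);T=np.array(P["camera_from_world"]);c=T[:3,:3]@np.array(p)+T[:3,3];u=K@c;return u[:2]/u[2]
E
python3 - <<'E'
from h import *
for c in ["scene","side","wrist"]:
    im,P=snap(c,c+'0.png')
    print(c,np.round(np.array(P["K"]).ravel(),1),np.round(ray(P,[256,192])[0],3))
    for n,z in [("dial_axis",.06),("index_tip",.06),("target_tip",.06),("peg_top",.09),("key_top",None),("timer",0)]:
        r=tip_of(c,n)
        for q in r[:2]:
            print(n,round(q["confidence"],2),np.round(q["at"],1),np.round(at_z(P,q["at"],.05 if z is None else z),4))
print(read_time_s())
E
```

```text
pics
scene [421.5   0.  245.6   0.  421.5 194.    0.    0.    1. ] [ 1.067 -0.349  0.636]
dial_axis 0.79 [192.3 226.2] [ 0.5827 -0.0684  0.06  ]
dial_axis 0.63 [263.6 295. ] [ 0.7835 -0.0707  0.06  ]
index_tip 0.89 [214.5 211.2] [ 0.5782 -0.0122  0.06  ]
target_tip 0.53 [216.6 239.3] [ 0.6389 -0.0542  0.06  ]
key_top 0.61 [130.3 251.5] [ 0.5521 -0.1848  0.05  ]
timer 0.68 [178.4 253.1] [ 0.5737 -0.1019  0.    ]
side [355.2   0.  259.5   0.  355.2 193.2   0.    0.    1. ] [ 0.265 -0.334  0.57 ]
index_tip 0.67 [269.9 223.9] [ 0.5614 -0.0071  0.06  ]
target_tip 0.56 [314.1 219.9] [ 0.6348 -0.0513  0.06  ]
peg_top 0.95 [322.3 242. ] [ 0.5886 -0.1122  0.09  ]
peg_top 0.56 [273.4 220.8] [ 0.5536 -0.0246  0.09  ]
key_top 0.77 [345.5 284.3] [ 0.5821 -0.1798  0.05  ]
timer 0.82 [310.  270.2] [ 0.5826 -0.1033  0.    ]
wrist [284.7   0.  256.2   0.  284.7 190.6   0.    0.    1. ] [0.65  0.078 0.374]
dial_axis 0.72 [203.1 227.5] [ 0.586  -0.0702  0.06  ]
index_tip 0.78 [190.6 180.8] [ 0.575  -0.0116  0.06  ]
target_tip 0.54 [245.1 209.6] [ 0.6369 -0.0469  0.06  ]
peg_top 0.74 [204.9 269.9] [ 0.5911 -0.1095  0.09  ]
key_top 0.8 [195.8 314.3] [ 0.5663 -0.2072  0.05  ]
timer 0.75 [207.7 229.7] [ 0.5802 -0.102   0.    ]
1.05
```

View pics/scene0.png

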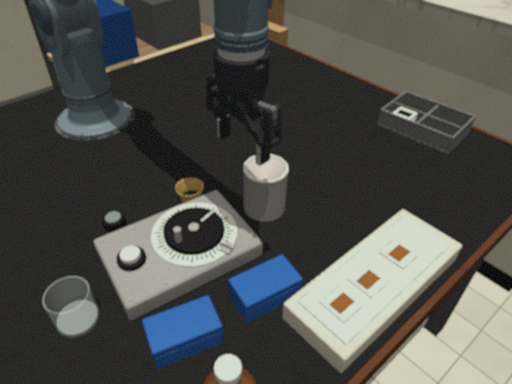

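View pics/side0.png

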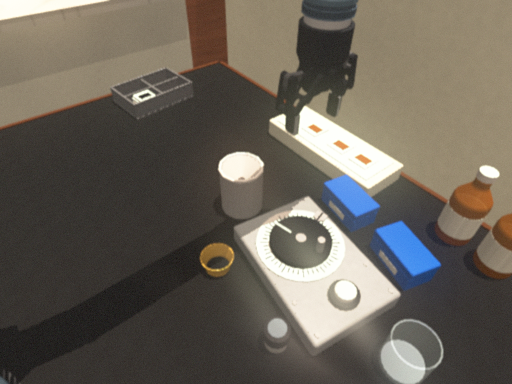

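View pics/wrist0.png

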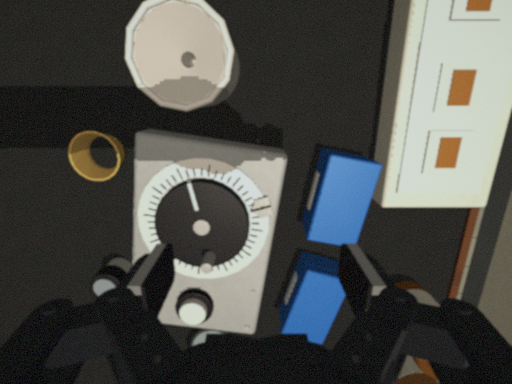

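The dial's index line is near (190,181) in the wrist view, the axis near (202,228), the peg near (207,262) and the tab near (261,206). That leaves about 78° to turn clockwise. I'll shut the gripper and take a closer look from above the dial.

Run:
```python
from h import *
q=read_tcp_rot(); print(q)
move_gripper(0.0)
move_ptp([0.60,-0.165,0.175],q)
print(read_eef_pos(),read_finger_gap())
im,P=snap("wrist","w1.png")
cv2.imwrite('pics/w1b.png',cv2.resize(im[60:260,130:400,::-1],None,fx=2.9,fy=2.9,interpolation=cv2.INTER_CUBIC))
for n,z in [("dial_axis",.06),("index_tip",.06),("target_tip",.06),("peg_top",.09),("key_top",.055)]:
    for qq in tip_of("wrist",n)[:2]:
        print(n,round(qq["confidence"],2),np.round(qq["at"],1),np.round(at_z(P,qq["at"],z),4))
c=np.linalg.inv(np.array(P["camera_from_world"]));print(np.round(c,3))
print(read_time_s())
```

```text
[ 7.07102088e-01  7.07111474e-01  3.75331441e-06 -2.50684656e-05]
[ 0.60139384 -0.16284711  0.17568638] -3.311729471228355e-05
dial_axis 0.59 [235.7  80.9] [ 0.5852 -0.0714  0.06  ]
dial_axis 0.57 [217.9 223.3] [ 0.5666 -0.1933  0.06  ]
target_tip 0.64 [306.4  55.6] [ 0.6397 -0.0532  0.06  ]
peg_top 0.84 [243.6 130.8] [ 0.5922 -0.1068  0.09  ]
key_top 0.78 [215.7 223.1] [ 0.5638 -0.1954  0.055 ]
[[ 1.     0.002  0.003  0.601]
 [ 0.003 -0.952 -0.306 -0.085]
 [ 0.003  0.306 -0.952  0.299]
 [ 0.     0.     0.     1.   ]]
2.8917
```

View pics/w1.png

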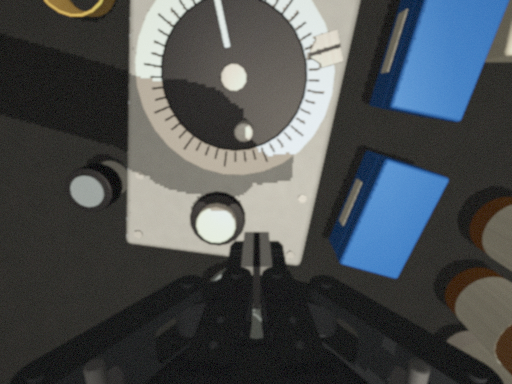

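View pics/w1b.png

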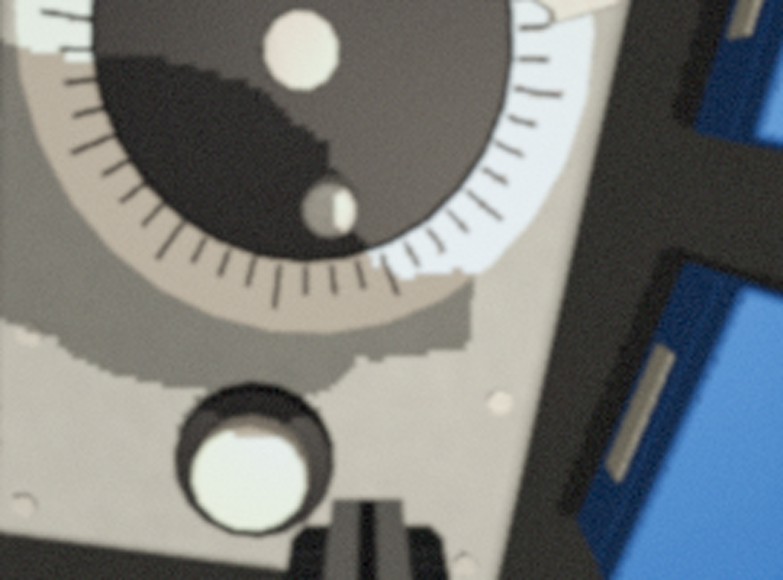

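The dial axis sits at (235,78), the tab line runs roughly (308,58) to (340,48), the peg is at (243,131) and the key at (215,223). Next I'll triangulate the axis, peg, key and tab from all the detections.

Run:
```python
from h import *
from scipy.optimize import least_squares
S=camera_params("scene");D=camera_params("side");W=camera_params("wrist")
def tri(obs):
    A=np.zeros((3,3));b=np.zeros(3)
    for P,px in obs:
        o,d=ray(P,px);d/=np.linalg.norm(d);M=np.eye(3)-np.outer(d,d);A+=M;b+=M@o
    x=np.linalg.solve(A,b);return np.round(x,4),[np.round(proj(P,x)-px,1) for P,px in obs]
print("key",tri([(S,[130.3,251.5]),(D,[345.5,284.3]),(W,[215.7,223.1])]))
print("peg",tri([(D,[322.3,242]),(W,[243.6,130.8])]))
print("tab",tri([(S,[216.6,239.3]),(D,[314.1,219.9]),(W,[306.4,55.6])]))
# tab zoom
im=cv2.imread('pics/w1.png')
cv2.imwrite('pics/tabz.png',cv2.resize(im[0:150,190:360],None,fx=4,fy=4,interpolation=cv2.INTER_CUBIC))
# project circle guess
im2=im.copy()
for c in [[.5852,-.0714]]:
    for r,z in [(.058,.06),(.082,.048),(.010,.063)]:
        for a in np.linspace(0,2*np.pi,200):
            u=proj(W,[c[0]+r*np.cos(a),c[1]+r*np.sin(a),z])
            if 0<=u[0]<512 and 0<=u[1]<384: im2[int(round(u[1])),int(round(u[0]))]=(0,0,255)
cv2.imwrite('pics/ov.png',cv2.resize(im2[0:180,120:360],None,fx=3,fy=3,interpolation=cv2.INTER_NEAREST))
```

```text
key (array([ 0.568 , -0.1883,  0.0707]), [array([ 0.5, -1.4]), array([0.5, 1.5]), array([ 2.2, -0.3])])
peg (array([ 0.5923, -0.1084,  0.0835]), [array([-0.6, -0.1]), array([0.8, 1.1])])
tab (array([ 0.6377, -0.0521,  0.0581]), [array([ 0.6, -0.2]), array([1.3, 0.2]), array([-2.4, -1.3])])
```

View pics/ov.png

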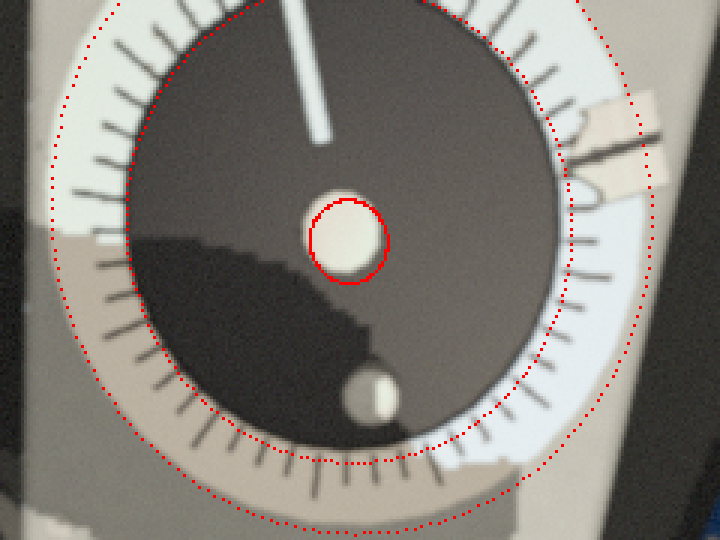

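View pics/tabz.png

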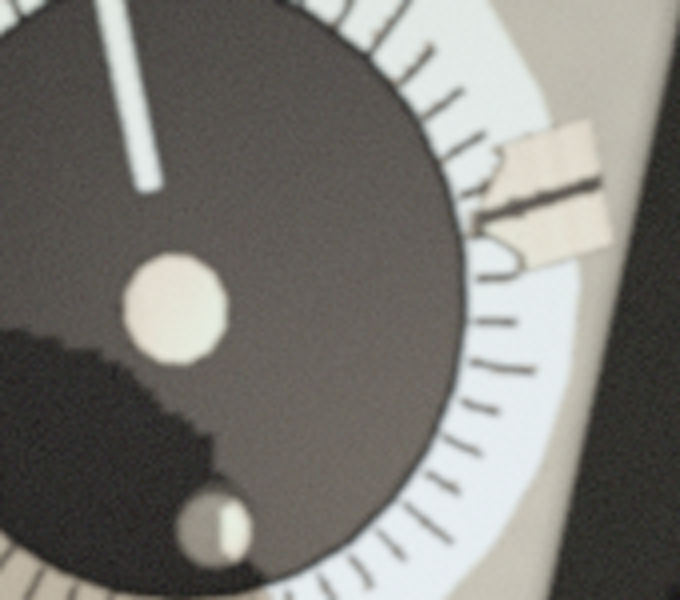

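Run:
```python
from h import *
W=camera_params("wrist")
c=at_z(W,[233.7,77.4],.063);print("axis cap",c)
for px in [([162.3,77]),([306,77])]: print(at_z(W,px,.06))
print("bottom",at_z(W,[234,150],.06))
a,b=at_z(W,[310,54.5],.053),at_z(W,[339.5,46],.053)
print("tab",a,b,[np.linalg.norm((p-c)[:2]) for p in (a,b)],[np.degrees(np.arctan2(*(p-c)[1::-1])) for p in (a,b)],np.degrees(np.arctan2(*(b-a)[1::-1])))
a,b=at_z(W,[227.5,47.5],.06),at_z(W,[215.7,0],.06)
print("idx",a,b,np.degrees(np.arctan2(*(b-a)[1::-1])),[np.degrees(np.arctan2(*(p-c)[1::-1])) for p in (a,b)])
p=at_z(W,[190+213/4,528/4],.09);print("peg",p,np.linalg.norm((p-c)[:2]),np.degrees(np.arctan2(*(p-c)[1::-1])))
for z in (.06,.065,.07,.075):
  k=at_z(W,[217,224],z);print("key",z,k,np.linalg.norm((k-c)[:2]))
```

```text
axis cap [ 0.58359116 -0.06928892  0.063     ]
[ 0.52762391 -0.06904747  0.06      ]
[ 0.63990133 -0.06854964  0.06      ]
bottom [ 0.58249059 -0.12611295  0.06      ]
tab [ 0.64324722 -0.05157862  0.053     ] [ 0.66590757 -0.04543415  0.053     ] [np.float64(0.06222941360241386), np.float64(0.08570321212699304)] [np.float64(16.53476048707967), np.float64(16.161248825724822)] 15.171224794777366
idx [ 0.5790937  -0.04797649  0.06      ] [ 0.57136751 -0.01686323  0.06      ] 103.94586797925398 [np.float64(101.91603492613417), np.float64(103.12468767933852)]
peg [ 0.59169766 -0.10782432  0.09      ] 0.03937883231066282 -78.1201902408423
key 0.06 [ 0.56557108 -0.19432533  0.06      ] 0.12632824929103176
key 0.065 [ 0.56630159 -0.19203526  0.065     ] 0.12395802780030332
key 0.07 [ 0.56703211 -0.18974519  0.07      ] 0.12158912320677316
key 0.075 [ 0.56776262 -0.18745512  0.075     ] 0.11922161400975217
```

The axis is at (0.5836, -0.069). The index is at about 102° and the tab at about 16.3°, so there are about 86° to turn. I'll push the peg along an arc with the back of the shut finger, stopping short, and then measure.

```bash
cat >> h.py <<'E'
from scipy.spatial.transform import Rotation as R
AX=np.array([.5836,-.069]); Q0=np.array([.70711,.70711,0,0])
def pose(th,s,z=.088,r=.040):
    """peg angle th (deg), finger centre s ahead ccw; tool y along tangent"""
    t=np.radians(th); er=np.array([np.cos(t),np.sin(t)]);et=np.array([-er[1],er[0]])
    p=AX+r*er+s*et
    q=(R.from_euler('z',th+90,degrees=True)*R.from_quat(Q0)).as_quat()
    return [p[0],p[1],z],q
def arc(ths,s,speed=.04):
    for th in ths:
        p,q=pose(th,s); movel(p,q,speed=speed)
E
python3 - <<'E'
from h import *
p,q=pose(-78,.038,z=.14); move_ptp(p,q); print(read_eef_pos(),read_time_s())
p,q=pose(-78,.038); movel(p,q,speed=.1); print(read_eef_pos(),read_ft_force())
arc([-78],.024)
print(read_ft_force())
snap("wrist","w2.png"); snap("side","s2.png"); print(read_time_s(),read_qpos())
E
```

```text
[ 0.62916727 -0.09633664  0.13869169] 3.3083
[ 0.62927709 -0.10072056  0.08814628] [0.32988002 0.08931395 0.20319314]
[-0.51348939 -0.14744913  0.44630853]
4.575 [ 0.07149317  0.51632436  0.03552595  1.77837963 -0.02354215  0.84678476
  0.32750018]
```

View pics/w2.png

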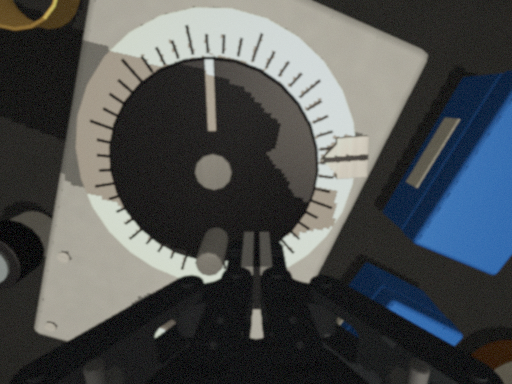

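View pics/s2.png

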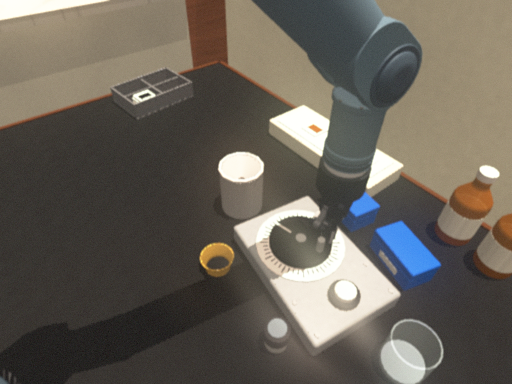

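The finger is beside the peg at (212,250), with a small gap left. The index line points up at (210,60) and the tab line is at (325,158). Now I'll push along the arc.

Run:
```python
from h import *
arc(np.linspace(-78,-150,10)[1:],.0205,speed=.05)
print(read_ft_force(),read_eef_pos(),pose(-150,.0205)[0],read_time_s())
snap("wrist","w3.png")
```

```text
[ 0.44073941 -0.6942319   0.02314005] [ 0.5590355  -0.10664599  0.08790071] [np.float64(0.5592089838486224), np.float64(-0.10675352077758099), 0.088] 7.25
```

View pics/w3.png

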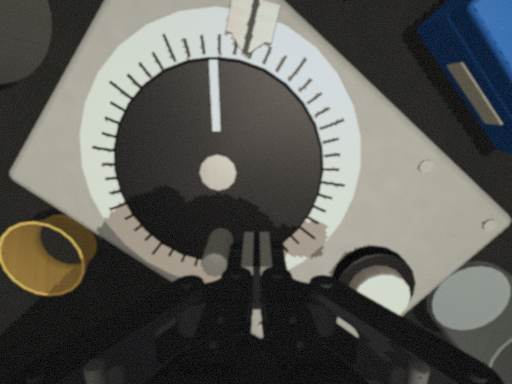

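```bash
cat >> h.py <<'E'
def ang(v): return np.degrees(np.arctan2(v[1],v[0]))
def meas(P,cap,i0,i1,t0,t1):
    c=at_z(P,cap,.063); a,b=at_z(P,i0,.06),at_z(P,i1,.06); t,u=at_z(P,t0,.053),at_z(P,t1,.053)
    print("cap",c,"r",[round(float(np.linalg.norm((p-c)[:2])),4) for p in (a,b,t,u)])
    print("idx",[round(ang(p-c),2) for p in (a,b)],round(ang(b-a),2),"tab",[round(ang(p-c),2) for p in (t,u)],round(ang(u-t),2))
E
python3 - <<'E'
from h import *
P=camera_params("wrist");im=cv2.imread('pics/w3.png')
cv2.imwrite('pics/w3z.png',cv2.resize(im[0:200,150:330],None,fx=3,fy=3,interpolation=cv2.INTER_CUBIC))
meas(P,[217.5,173],[216.5,131],[213.3,60],[247,48],[257,3])
for n in ["index_tip","target_tip"]:
    print(n,[(round(q["confidence"],2),q["at"]) for q in tip_of("wrist",n)[:2]])
E
```

```text
cap [ 0.58364512 -0.06889339  0.063     ] r [0.0218, 0.0558, 0.0642, 0.0844]
idx [np.float64(30.3), np.float64(30.41)] 30.48 tab [np.float64(15.76), np.float64(15.81)] 15.97
index_tip [(0.61, [214.4, 55.2])]
target_tip [(0.79, [241.9, 57.4])]
```

View pics/w3z.png

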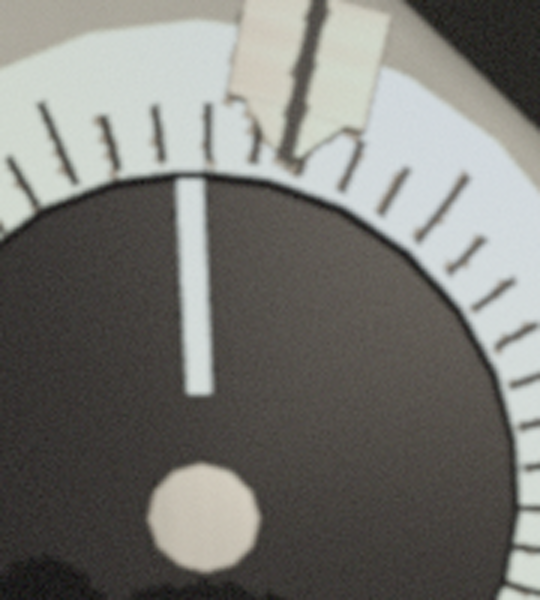

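The index is at 30.4° and the tab at 15.8°, so 14.6° remain. I'll push 13.3° and measure again.

Run:
```python
from h import *
arc([-157,-163.3],.0205,speed=.03)
print(read_eef_pos()[:2],pose(-163.3,.0205)[0])
im,P=snap("wrist","w4.png")
cv2.imwrite('pics/w4z.png',cv2.resize(im[0:200,130:310,::-1],None,fx=3,fy=3,interpolation=cv2.INTER_CUBIC))
for n in ["index_tip","target_tip"]:
    print(n,[(round(q["confidence"],2),q["at"]) for q in tip_of("wrist",n)[:2]])
```

```text
[ 0.55107527 -0.10016273] [np.float64(0.5511779908631065), np.float64(-0.10012978193831744), 0.088]
index_tip [(0.61, [209.9, 55.8]), (0.34, [508.8, 243.7])]
target_tip [(0.77, [211.5, 53.1])]
```

View pics/w4z.png

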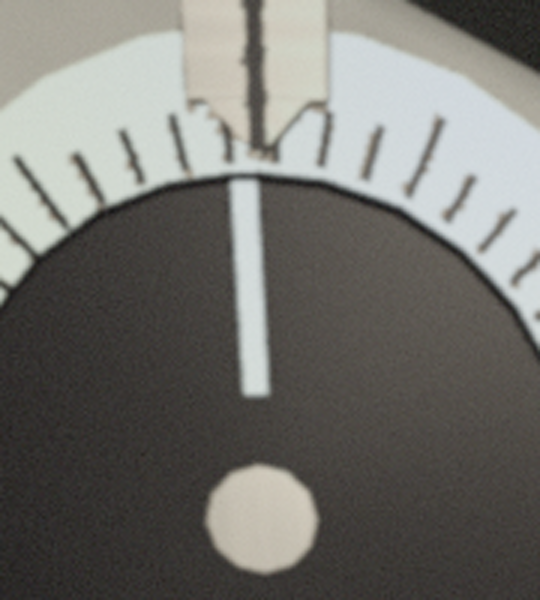

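Run:
```python
from h import *
P=camera_params("wrist")
f=lambda x,y:[x/3+130,y/3]
meas(P,f(262,518),f(256,395),f(245,181),f(258,145),f(255,2))
```

```text
cap [ 0.58406919 -0.06908227  0.063     ] r [0.0213, 0.0555, 0.0618, 0.0826]
idx [np.float64(18.3), np.float64(17.69)] 17.31 tab [np.float64(16.26), np.float64(16.12)] 15.69
```

About 1.6° (1.6 mm) is left. I'll push that last bit, back off and lift, and check from above. I expect a wrist view with the tool off the peg to be clear.

Run:
```python
from h import *
arc([-164.9],.0205,speed=.01)
pause(.3)
arc([-164.9],.030,speed=.04)
im,P=snap("wrist","w5.png")
cv2.imwrite('pics/w5z.png',cv2.resize(im[0:220,100:340,::-1],None,fx=2.7,fy=2.7,interpolation=cv2.INTER_CUBIC))
for n in ["index_tip","target_tip"]:
    print(n,[(round(q["confidence"],2),q["at"]) for q in tip_of("wrist",n)[:2]])
print(read_time_s())
```

```text
index_tip [(0.94, [188.2, 54.9])]
target_tip [(0.7, [188.8, 54.4])]
9.3083
```

View pics/w5z.png

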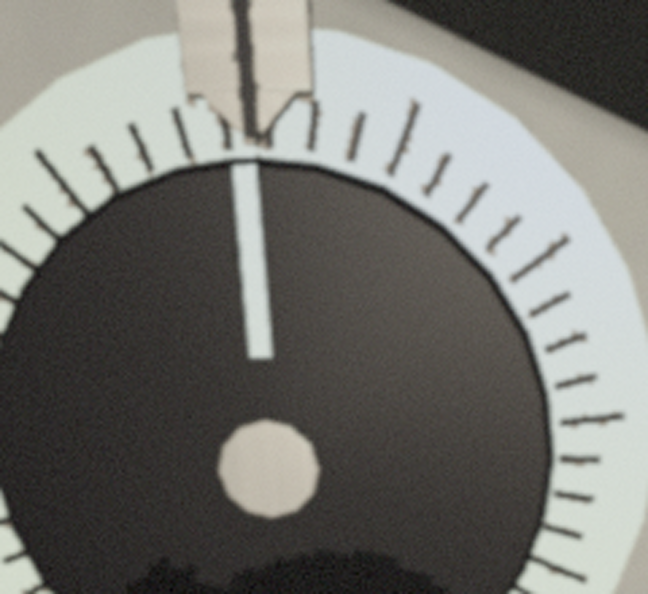

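Run:
```python
from h import *
P=camera_params("wrist")
f=lambda x,y:[x/2.7+100,y/2.7]
meas(P,f(269,469),f(261,357),f(245,165),f(251,135),f(240,2))
# view centred: lift and put camera straight above the dial; keep orientation
p=np.array(read_eef_pos());q=read_tcp_rot()
movel(p+[0,0,.06],q,speed=.15)
c=np.linalg.inv(np.array(camera_params("wrist")["camera_from_world"]))
fwd=c[:3,2]; hit=c[:3,3]+fwd*(.056-c[2,3])/fwd[2]
tip=np.array([.5836+.06*np.cos(.28),-.069+.06*np.sin(.28)])
d=np.r_[tip-hit[:2],0]; print(d)
movel(np.array(read_eef_pos())+d+[0,0,.02],q,speed=.15)
im,P=snap("wrist","w6.png")
cv2.imwrite('pics/w6z.png',cv2.resize(im[100:300,150:360,::-1],None,fx=3,fy=3,interpolation=cv2.INTER_CUBIC))
for n in ["index_tip","target_tip"]:
    print(n,[(round(q["confidence"],2),q["at"]) for q in tip_of("wrist",n)[:2]])
print(read_time_s())
```

```text
cap [ 0.58367328 -0.06880402  0.063     ] r [0.0216, 0.0557, 0.0617, 0.0831]
idx [np.float64(17.29), np.float64(16.71)] 16.34 tab [np.float64(16.56), np.float64(16.54)] 16.5
[0.07987402 0.05350228 0.        ]
index_tip [(0.83, [255.9, 186.5])]
target_tip [(0.63, [255.1, 180.9])]
10.8167
```

View pics/w6z.png

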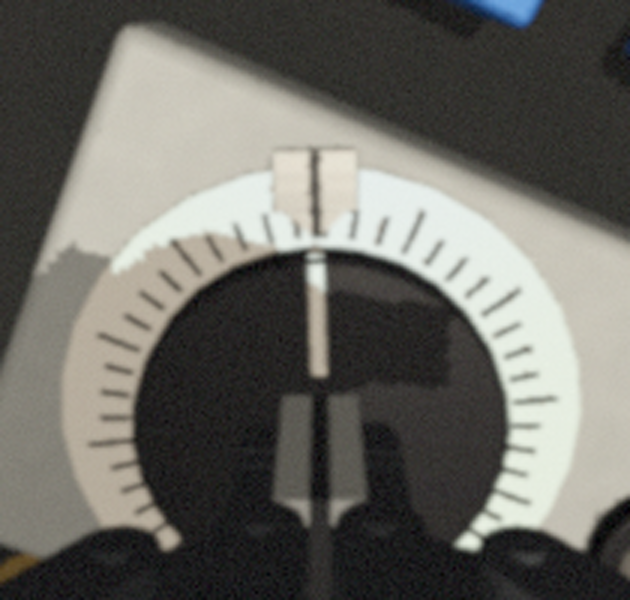

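The index line at (316,250) and the tab line at (316,232) are collinear to within about 0.5°, which is about 0.5 mm. Next I'll press the key in small steps while watching the force.

Run:
```python
from h import *
q=Q0
p=np.array(read_eef_pos()); movel(p+[0,0,.03],speed=.2)
K=np.array([.566,-.193])
move_ptp([K[0],K[1],.15],q)
im,P=snap("wrist","k1.png")
print([(round(x["confidence"],2),np.round(x["at"],1)) for x in tip_of("wrist","key_top")[:2]])
movel([K[0],K[1],.095],q,speed=.1); f0=np.array(read_ft_force()); print(f0)
snap("wrist","k2.png"); print(read_time_s())
```

```text
[(0.57, array([254.1, 203. ]))]
[-0.44342421  0.5024592   0.89392692]
13.2917
```

View pics/k2.png

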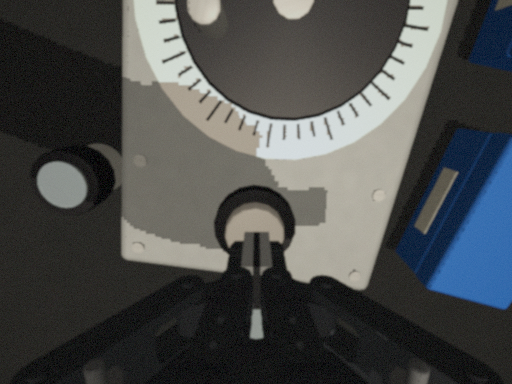

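The fingertips at (256,238) are over the key, whose black ring is centred near (255,222). Pressing now.

Run:
```python
from h import *
P=camera_params("wrist");print(at_z(P,[255,222],.05),at_z(P,[254,226],.0625))
K=np.array([.566,-.193]); f0=read_ft_force()[2]
z=.095
while z>.070:
    z-=.0015
    movel([K[0],K[1],z],Q0,speed=.03)
    f=read_ft_force()[2]-f0; print(round(z,4),round(f,2),round(read_eef_pos()[2],4))
    if abs(f)>9: break
pause(.25)
im,P=snap("side","k3s.png"); 
print(read_ft_force()[2]-f0,read_time_s())
```

```text
[ 0.56588115 -0.19113628  0.05      ] [ 0.56530505 -0.18813084  0.0625    ]
0.0935 -0.11 0.094
0.092 -0.15 0.092
0.0905 -0.74 0.0903
0.089 -0.57 0.0888
0.0875 -1.03 0.0873
0.086 0.23 0.0862
0.0845 1.3 0.0848
0.083 3.17 0.0833
0.0815 3.34 0.0817
0.08 4.71 0.0803
0.0785 10.99 0.0801
10.716747617752409 16.3417
```

View pics/k3s.png

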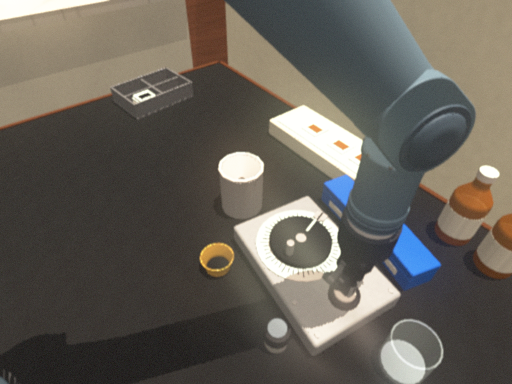

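Contact came at a TCP height of about 0.0865, and the hard stop at 0.0801 with the force jumping to 11 N. That is the full 6 mm of travel. I'll lift clear and check the dial and key.

Run:
```python
from h import *
p=np.array(read_eef_pos()); movel([.566,-.193,.13],Q0,speed=.08)
movel([.60,-.10,.22],Q0,speed=.2)
pause(.4)
im,P=snap("wrist","e1.png")
cv2.imwrite('pics/e1z.png',cv2.resize(im[70:270,140:340,::-1],None,fx=3,fy=3,interpolation=cv2.INTER_CUBIC))
for n,z in [("index_tip",.06),("target_tip",.06),("key_top",.067)]:
    print(n,[(round(q["confidence"],2),np.round(q["at"],1),np.round(at_z(P,q["at"],z),4)) for q in tip_of("wrist",n)[:2]])
snap("side","e1s.png")
print(read_ft_force(),read_time_s())
```

```text
index_tip [(0.71, array([297.7, 128.2]), array([ 0.6399, -0.05  ,  0.06  ]))]
target_tip [(0.91, array([296.4, 129.8]), array([ 0.6387, -0.0516,  0.06  ]))]
key_top [(0.96, array([228.6, 260.5]), array([ 0.5689, -0.1929,  0.067 ]))]
[ 0.33193079 -0.3526082  -0.49997983] 18.6
```

View pics/e1z.png

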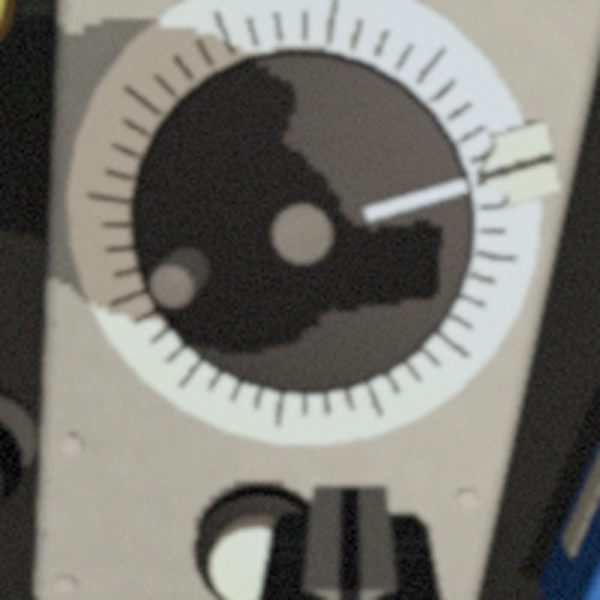

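View pics/e1s.png

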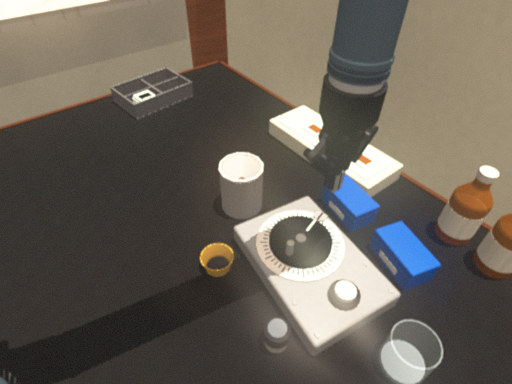

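Run:
```python
from h import *
P=camera_params("wrist");f=lambda x,y:[x/3+140,y/3+70]
meas(P,f(302,234),f(366,214.5),f(466,185),f(484,177),f(552,158))
sign_off()
```

```text
cap [ 0.5846611  -0.06834349  0.063     ] r [0.0219, 0.0559, 0.063, 0.0861]
idx [np.float64(15.83), np.float64(16.2)] 16.44 tab [np.float64(16.1), np.float64(15.96)] 15.6
the job is handed in; nothing more can be done
```

I set the timer and handed the job in at about 19 s of the 54 s; no verdict was reported.

- **Dial:** I pushed the peg about 86° clockwise with the outside of the shut gripper and never gripped it. The last check, after the key press, put the index line at about 16.2° and the tab line at about 16.0°, roughly 0.3 mm apart at the rim.
- **Start key:** I pressed it to its hard stop, about 6 mm below first contact, where the force rose to about 11 N. The final side picture shows it back up.
- **Surroundings:** By eye, the tab, the tank with its funnel, the boxes, hood, beaker and loupe look unmoved in the final side picture. The arm ended clear, with the wrist force near zero.

**Disagreement:** The trained networks' final index and tab points were about 2 mm apart, mostly along the line. That is still inside the 3.5 mm limit, and the straight view from above showed the two lines collinear.

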